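# Load a slide carrier into the inverted viewer with the carrying paddle

## Robot

A 6-joint arm with a two-finger parallel gripper is mounted at the origin on the work surface. World frame = base frame: x ahead of the robot, y to its left, z up, the work surface at z = 0. Lengths are in m, angles in rad, forces in N, time in s.
With the tool pointing down it reaches from about 0.35 to 0.975 m from the base axis. Payload 4.9 kg.
Tool frame: the origin (TCP) lies midway between the tips of the shut fingers; the grasp point (between the pads) lies 19 mm behind it; z points along the fingers, y is the direction in which the jaws open and shut (so a half turn about z gives the same grasp; the last joint's range is limited). The gripper opens to 85 mm and grips with 20 to 120 N. Pads are 22 mm wide; open, the fingers measure 114 mm over their backs; the gripper's body (76 mm by 85 mm) begins 54 mm behind the grasp point. The pads swing forward as they close: fully open they stand 13 mm farther back than shut.
Start: joints at [1.212, 0.053, 1.613, -0, 1.476, -0.119], TCP at [0.148, 0.607, 0.231] pointing down, gripper open.
Joint ranges: [-3.01, 3.01], [-1.01, 2.22], [0.06, 2.58], [-1.02, 4.17], [0.09, 2.62], [-3.14, 3.14]. Speed limits (rad/s): [2.57, 2.57, 3.14, 3.14, 3.14, 3.14].

## Interface

Orientations are given as a rotation vector (axis times angle).
In Python, from station import ctrl gives the robot as it stands.
- The arm moves only by the tool apply_moves, never from a script. Its argument "rows" is a list of rows, each a list of 6 numbers: the shift along the tool's x, y, z in cm, then the turn, a rotation vector about the tool's x, y, z in units of 5 degrees (1.0 is 5 degrees). In form: [[x, y, z, rx, ry, rz], ...]. A call has 1 to 20 rows; each row is the pose to reach, as a shift and turn from the pose measured when the call began, along the tool's axes at that moment; what a row does not reach only later rows make up. A row lasts 1/10 s, in which the tool goes at most 50 mm and 8.59 degrees, less where a joint would pass 70% of its speed; a pose out of reach is approached as far as the arm can. A call with a gripper value outside its range is refused whole. "grip" is the closure, from 0 (fully open) to 1 (shut), set as the call begins (left out, the last holds). The fingers move at their own pace and stop on an object; "squeeze" is the grip in N (left out, the last holds). Time passes only in rows, so rows that repeat a pose let the fingers close. It gives the time, the measured TCP pose, the force and the opening at its end, in the units of the state.
- ctrl.get_obs(): the state, without advancing time (a new reading comes with each control period).
- ctrl.get_image(name): name is "scene" or "top" or "wrist"; returns a dict with "color" (384x512x3 uint8, blue, green, red), "mtx" (3x3 intrinsics, pixels), "rvec" (rotation vector, rad) and "tvec" (3), from world to camera coordinates, as OpenCV has them. Camera axes: x right, y down, z forward; pixel columns grow to the right and rows downward; lengths in m; the calibration is good to about 2 mm. A picture is of the moment at which its call begins. There is no depth.
- ctrl.finish_job(): hands the job in, once; it reports no verdict.
The state is a dict: "t": time; "q": joint angles; "dq": joint speeds; "effort": joint torques, N m; "tool_pos": TCP position; "tool_rot": TCP orientation; "contact_force": force on the tool from outside, world axes, zero at the start; "wrist_torque": the same for the moment, N m; "opening": finger opening in m.
Only numpy, scipy, OpenCV 4.12 (cv2) and the standard library are available. Lean on these libraries where they do the work, as an engineer would, in place of code of your own. Each camera call takes 0.05 s, during which the arm holds its last target.

## Task

Pick up the blue-handled paddle with the slide carrier lying loose on its flat pad and carry it level, never touching the carrier with your fingers, to the white viewer, lower the pad between the two rails so that the carrier lands on them in the open mouth, and with the paddle's heel push it under the spring clip until it presses firmly but gently (about 10 N of push, it holds thin glass) on the red stop; the stop was set by hand, so find it by feel. Draw the paddle straight back out, leaving the carrier clipped and touching the stop, and lay the paddle flat on the table; do not disturb the jar, the dishes or the dropper bottle.

Things in the scene. Friction and masses are not known exactly. Their poses are not given: they have to be found in the camera images.
- paddle_grip (a point): centre of the loose paddle's grip (paddle 0.11 to 0.22 kg): an upright blue block 40 mm long (x), 14 mm wide (y), 52 mm high on the blade's rear. This point is 34 mm above the paddle's flat underside, which lies on the table at the start. Take it from above across the 14 mm width, firmly (60 N or so). x along the blade towards the pad, z up
- paddle_pad (a point): middle of the top face of the paddle's pad, 3 mm above its underside, 100 mm ahead (+x) of the grip centre and 31 mm lower. Steel blade 22 mm wide, 3 mm thick, no side or front rims; tip 16 mm ahead of this point. A heel wall stands across the blade, its front face 24 mm behind this point, rising 10 mm above the pad. x towards the tip, z up
- paddle: the whole paddle; origin on its underside below paddle_pad; x towards the tip, z up
- carrier_mid (a point): centre of the loose slide carrier, an aluminium plate 44 mm (x) x 50 mm (y) x 6 mm with an amber coverslip in the middle, 30 to 55 g. At the start it lies loose on the pad, jutting out 14 mm on each side, its rear edge 2 to 6 mm from the heel. x along the paddle, z up
- carrier: the same slide carrier; origin at the centre of its underside. Never to be tilted more than about 10 degrees nor touched by the fingers
- viewer: fixed white inverted viewer, a low box 210 x 130 mm, 50 mm high; origin on the table under the carrier's home place, 100 mm from the box's front (mouth) face, 110 mm from its back. Its x axis is the direction in which the carrier is pushed in. The spring clip hangs over the rails from x = -28 mm on, its nose tips at z = 74 mm
- mouth (a point): where the carrier's centre is when set down in the open mouth: 60 mm before (-x) seat, 65 mm above the table. Two rails 12 mm high on the box top carry it, tops at z = 62 mm, from 95 mm before the seat to 34 mm beyond. They are 7 mm wide with a 34 mm wide gap between them, 12 mm deep, for the paddle's pad. Axes as the viewer
- seat (a point): nominal home of the carrier's centre, on the viewer's middle line, 65 mm above the table; the true home lies up to 10 mm before (-x) or 13 mm beyond it, where the stop was set. Black guides (tops at z = 70 mm) stand outside the rails: 53 mm apart from 30 mm before the seat on, flaring to about 78 mm apart at 92 mm before it. Axes as the viewer
- stop: dark bracket, fixed 50 mm beyond seat, carrying the red stop pad (6 x 30 x 15 mm, between the rails) on a set screw. The pad's face is 10 to 33 mm beyond the seat, NOT measured; it gives 2 mm softly (under 0.5 N), then is hard. Press the carrier on it with 3 to 12 N (more endangers the glass) for half a second; clip, rail and heel friction take 2 to 6 N on top
- clip (a joint): angle (rad) of the spring clip: two thin steel arms with upturned noses, hinged 42 mm beyond the seat. 0 at rest, with its low points 8 mm beyond the seat and 2.5 mm below the carrier's top; about 0.07 with the carrier under it. The carrier lifts it when pushed under the noses (2 to 5 N of push), and is then held down by about 3 N in all
- jar: bystander: glass jar with yellow lid, 60 mm across, 100 mm high, origin at its foot
- dishes: bystander: flat stack of clear dishes, 88 mm across, 28 mm high, origin at its foot
- dropper: bystander: amber dropper bottle, 32 mm across, 75 mm high, origin at its foot
Mind the look-alikes: they are no part of the job. Leave any yellow look-alike of the carrier alone.

How it is judged:
On the way, in this order (a step that is already met when the one before it is completed fails the run):
1. the carrier rides on the pad of the lifted paddle (height (world z) of carrier_mid above 0.075 m and distance between carrier_mid and paddle_pad below 0.015 m and contact force between carrier and viewer below 0.05 N), for 0.3 s.
2. the carrier is pressed on the red stop with at least 3 N, on the rails (contact force between carrier and stop above 3 N and distance between carrier_mid and seat below 0.018 m), for 0.2 s.
At the end, for the whole second after the job is handed in: the carrier lies flat on the rails under the lifted clip, touching the red stop pad (more than 0.15 N) and so from 13 mm before to 16 mm beyond the nominal seat along the rails, within 3 mm sideways and 2 mm in height, at rest and clear of the paddle; the paddle lies flat on the table, at rest (contact force between carrier and stop above 0.15 N and x of carrier_mid in the frame of seat between -0.013 and 0.016 m and y of carrier_mid in the frame of seat between -0.003 and 0.003 m and z of carrier_mid in the frame of seat between -0.002 and 0.002 m and value of joint clip above 0.04 rad and linear speed of each of carrier, paddle below 0.01 m/s and contact force between carrier and paddle below 0.05 N and angle between paddle's own z axis and vertical below 0.1 rad and height (world z) of paddle below 0.005 m).
It fails at once if the carrier tilted more than about 11 degrees (angle between carrier's own z axis and vertical above 0.2 rad).
It fails at once if the fingers touched the carrier (contact force between the fingers and carrier above 0.3 N).
It fails at once if the carrier was pressed on the stop with more than 12 N (contact force between carrier and stop above 12 N).
It fails at once if the paddle was pressed on the viewer with more than 20 N (contact force between paddle and viewer above 20 N).
It fails at once if a bystander was moved more than 20 mm (distance of any of jar, dishes, dropper from where it was at the start of the episode above 0.02 m).
It also fails if it takes over 72 s, if anything falls off the work surface, if the arm or the gripper's body presses on something with over 40 N, if the wrist force passes 120 N, or if a joint passes its speed limit or range.

## Working session

There is one attempt and no reset: what is moved stays moved. The work goes in short steps, Python scripts to look and compute and a tool call to move; the robot and the scene stay as the last step left them, time stands still between calls to the robot, and variables do not carry over. Pictures are saved under pics/ and viewed, and the job is handed in when it is done.

Besides the shell and the picture viewer there is one more tool, called after "Request:" as name([rows], argument=value, ...), one row to a line, values as JSON. apply_moves: Moves the arm, as the interface text tells. Its arguments: {"type":"object","properties":{"rows":{"type":"array","items":{"type":"array","items":{"type":"number"}}},"grip":{"type":"number"},"squeeze":{"type":"number"}},"required":["rows"]}

```bash
ls; mkdir -p pics; python3 - <<'E'
from station import ctrl
import cv2
o=ctrl.get_obs()
for k,v in o.items(): print(k,v)
for n in ("scene","top","wrist"):
    d=ctrl.get_image(n); cv2.imwrite(f"pics/{n}0.png",d["color"]); print(n,d["mtx"].tolist(),d["rvec"],d["tvec"])
E
```

```text
pics
t 0.0
q [ 1.21198632e+00  5.33713593e-02  1.61433716e+00 -5.65242183e-05
  1.47597166e+00 -1.18989067e-01]
dq [ 0.00062428 -0.00066232  0.00125898 -0.00045701 -0.00038246  0.00032028]
effort [-1.51933324e-03 -3.93684769e+01 -3.70173883e+01 -2.14125048e-04
  7.07063780e-03  2.66836835e-06]
tool_pos [0.14823894 0.60651128 0.23002824]
tool_rot [-0.37574656 -3.11859721  0.00320641]
contact_force [-0.94054634  0.63119043 -0.4156937 ]
wrist_torque [-0.02115946  0.03906815 -0.00216406]
opening 0.08516099425755845
scene [[464.3928252015135, 0.0, 259.13172154454736], [0.0, 464.3928252015135, 195.68984581555978], [0.0, 0.0, 1.0]] [ 2.32934409  0.77281882 -0.27593051] [-0.52474571 -0.270372    1.622011  ]
top [[348.8060090705821, 0.0, 259.53444735984715], [0.0, 348.8060090705821, 189.1601765764156], [0.0, 0.0, 1.0]] [ 2.17872818 -2.13157713  0.18376912] [-0.01449329  0.6532101   0.9788502 ]
wrist [[322.0740243806877, 0.0, 255.7006158451374], [0.0, 322.0740243806877, 196.7379289153364], [0.0, 0.0, 1.0]] [-2.26448087 -1.77836075 -0.27942288] [-0.62278447 -0.04086497  0.38057977]
```

View pics/scene0.png

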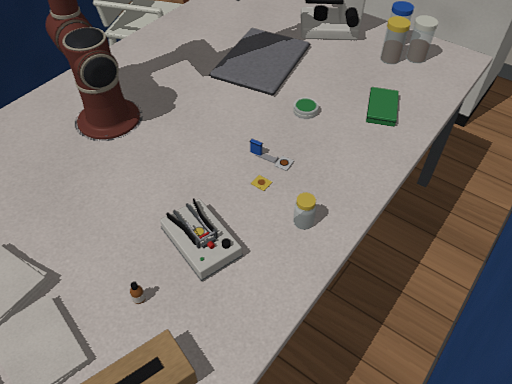

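View pics/top0.png

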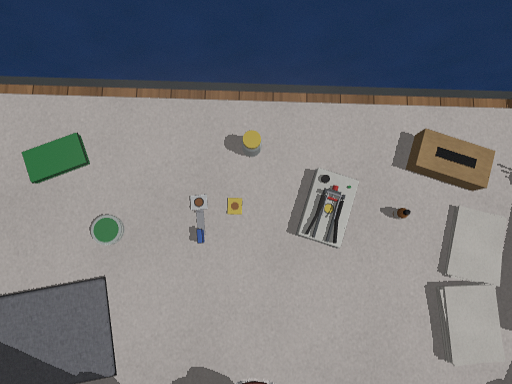

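View pics/wrist0.png

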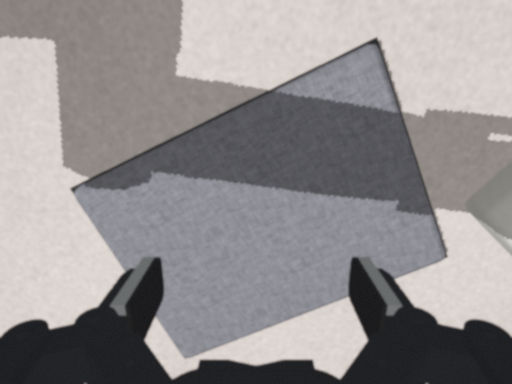

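The scene shows the paddle (blue grip, scene 256,147; top 200,236), the carrier on its pad (top 199,202), a yellow decoy (235,206) and the viewer (328,208). I'll enlarge the top view.

```bash
cat > h.py <<'E'
import numpy as np, cv2
from station import ctrl
from scipy.spatial.transform import Rotation as R
def bp(d,uv,z):
    uv=np.atleast_2d(np.array(uv,float)); Rm,_=cv2.Rodrigues(np.array(d["rvec"],float)); t=np.array(d["tvec"],float).reshape(3)
    c=-Rm.T@t; out=[]
    for u,v in uv:
        r=Rm.T@(np.linalg.inv(d["mtx"])@[u,v,1]); out.append(c+r*(z-c[2])/r[2])
    return np.array(out)
def pj(d,P):
    p,_=cv2.projectPoints(np.atleast_2d(np.array(P,float)),np.array(d["rvec"],float),np.array(d["tvec"],float),np.array(d["mtx"]),None); return p[:,0]
def crop(d,x0,y0,w,h,s,fn):
    cv2.imwrite(fn,cv2.resize(d["color"][y0:y0+h,x0:x0+w],None,fx=s,fy=s,interpolation=cv2.INTER_CUBIC))
E
python3 - <<'E'
from h import *
d=ctrl.get_image("top")
crop(d,280,150,100,100,6,"pics/t1.png"); crop(d,170,180,90,75,8,"pics/t2.png")
s=ctrl.get_image("scene"); crop(s,150,190,110,90,7,"pics/s1.png")
print(bp(d,[[200,236]],.05),bp(d,[[199,202]],.006),bp(d,[[328,208]],.05),bp(d,[[259,189]],0))
E
```

```text
[[0.51316411 0.16801778 0.05      ]] [[0.61588259 0.18200854 0.006     ]] [[ 0.60207072 -0.20193827  0.05      ]] [[6.61018206e-01 4.25925205e-04 0.00000000e+00]]
```

View pics/t1.png

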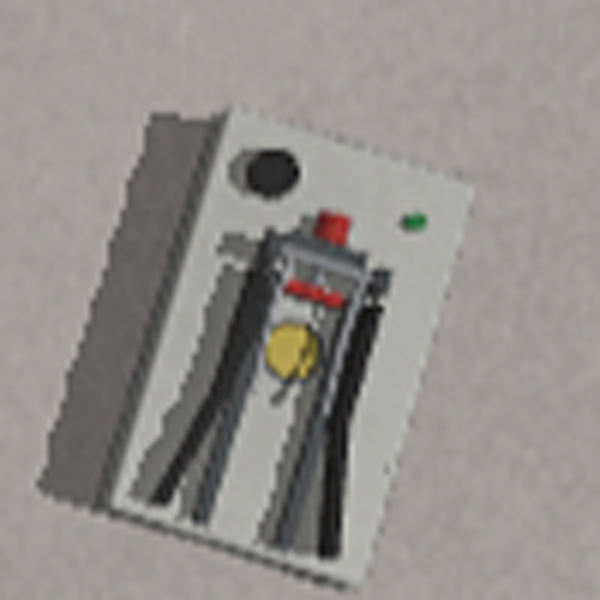

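View pics/t2.png

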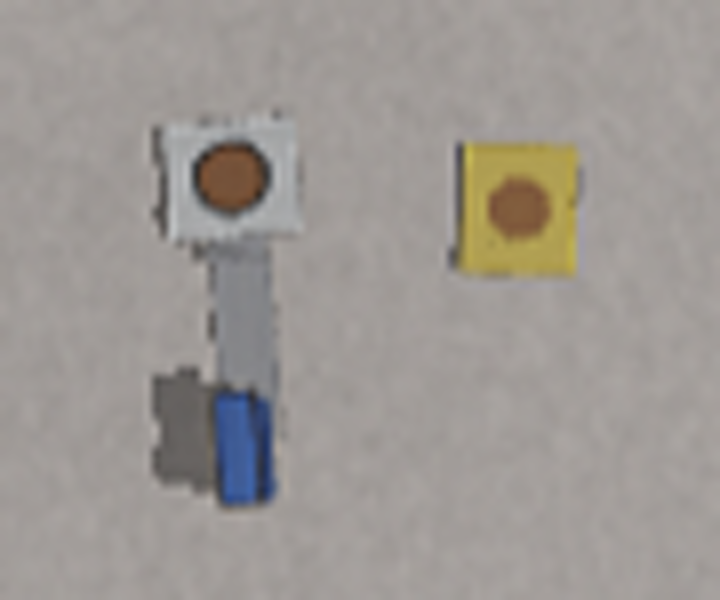

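View pics/s1.png

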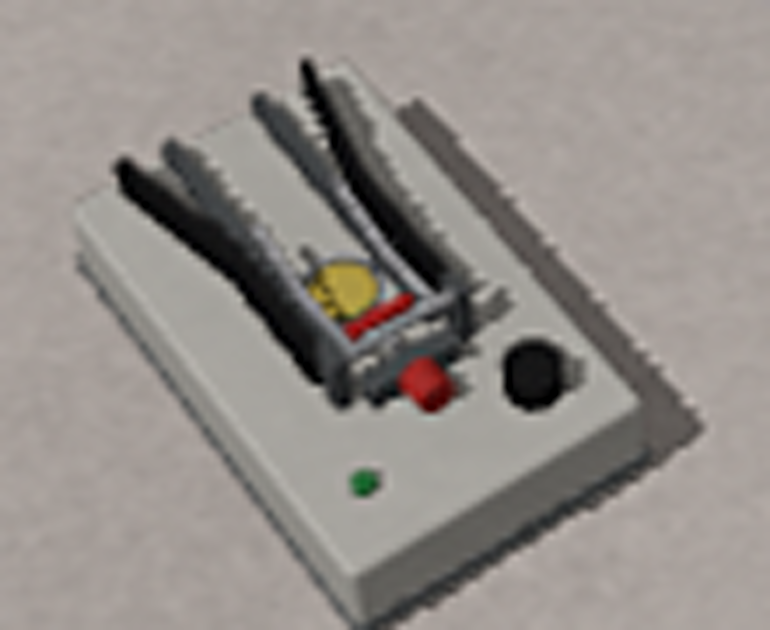

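```bash
cat >> h.py <<'E'
def yawrot(deg):  # tool down, tool x at yaw
    c,s=np.cos(np.radians(deg)),np.sin(np.radians(deg)); return R.from_matrix(np.array([[c,s,0],[s,-c,0],[0,0,-1]]))
def plan(pos,Rt):
    o=ctrl.get_obs(); R0=R.from_rotvec(o["tool_rot"]); p0=np.array(o["tool_pos"])
    return np.round(np.r_[R0.inv().apply(np.array(pos)-p0)*100, np.degrees((R0.inv()*Rt).as_rotvec())/5],3)
def cam_in_tool(d):
    o=ctrl.get_obs(); R0=R.from_rotvec(o["tool_rot"]); Rm,_=cv2.Rodrigues(np.array(d["rvec"],float)); c=-Rm.T@np.array(d["tvec"]).reshape(3)
    return R0.inv().apply(c-o["tool_pos"]), R0.inv().as_matrix()@Rm.T
E
python3 - <<'E'
from h import *
w=ctrl.get_image("wrist"); print(cam_in_tool(w))
# viewer/paddle from top crops
d=ctrl.get_image("top")
def c1(x,y): return [280+(x+.5)/6-.5,150+(y+.5)/6-.5]
def c2(x,y): return [170+(x+.5)/8-.5,180+(y+.5)/8-.5]
V=bp(d,[c1(232,108),c1(475,185),c1(360,588),c1(110,505)],.05)
print(V, np.linalg.norm(np.diff(V,axis=0),axis=1))
ax=(V[0]+V[1]-V[2]-V[3]);print("yaw",np.degrees(np.arctan2(ax[1],ax[0])))
u=ax/np.linalg.norm(ax); print("origin",V.mean(0)-u*0.005)
car=bp(d,[c2(168,124),c2(297,122),c2(302,235),c2(178,241)],.009);print(car,car.mean(0))
g=bp(d,[c2(217,395),c2(250,392),c2(250,503),c2(221,505)],.060);print(g,g.mean(0))
a=car.mean(0)-g.mean(0);print(np.degrees(np.arctan2(a[1],a[0])),np.hypot(a[0],a[1]))
E
```

```text
(array([ 0.07900985, -0.00104966, -0.14266534]), array([[ 9.01139643e-05, -9.50801071e-01, -3.09802057e-01],
       [ 9.99999642e-01,  3.46441546e-04, -7.72374023e-04],
       [ 8.41702352e-04, -3.09801876e-01,  9.50800762e-01]]))
[[ 0.72224686 -0.17381328  0.05      ]
 [ 0.68637043 -0.29449256  0.05      ]
 [ 0.4882566  -0.23450214  0.05      ]
 [ 0.5253721  -0.11382425  0.05      ]] [0.1258992  0.20699744 0.12625654]
yaw -16.896380223985314
origin [ 0.60077734 -0.20270485  0.05      ]
[[0.63614249 0.20802791 0.009     ]
 [0.6380438  0.159278   0.009     ]
 [0.59506584 0.15557854 0.009     ]
 [0.59175894 0.20209529 0.009     ]] [0.61525277 0.18124493 0.009     ]
[[0.53280261 0.17687418 0.06      ]
 [0.53410962 0.16521163 0.06      ]
 [0.49502679 0.16346461 0.06      ]
 [0.49412245 0.17366619 0.06      ]] [0.51401537 0.16980415 0.06      ]
6.447609533722865 0.10188180493481626
```

```bash
python3 - <<'E'
from h import *
print(plan([.512,.169,.20],yawrot(6.5)))
E
```

```text
[-4.5723e+01 -3.3908e+01  3.1160e+00 -2.0000e-03  7.0000e-03  3.1952e+01]
```

Request:
apply_moves([
  [-45.72,-33.91,3.1,0,0,31.95],
  [-45.72,-33.91,3.1,0,0,31.95],
  [-45.72,-33.91,3.1,0,0,31.95],
  [-45.72,-33.91,3.1,0,0,31.95],
  [-45.72,-33.91,3.1,0,0,31.95],
  [-45.72,-33.91,3.1,0,0,31.95],
  [-45.72,-33.91,3.1,0,0,31.95],
  [-45.72,-33.91,3.1,0,0,31.95],
  [-45.72,-33.91,3.1,0,0,31.95],
  [-45.72,-33.91,3.1,0,0,31.95],
  [-45.72,-33.91,3.1,0,0,31.95],
  [-45.72,-33.91,3.1,0,0,31.95],
  [-45.72,-33.91,3.1,0,0,31.95],
  [-45.72,-33.91,3.1,0,0,31.95],
  [-45.72,-33.91,3.1,0,0,31.95],
  [-45.72,-33.91,3.1,0,0,31.95],
  [-45.72,-33.91,3.1,0,0,31.95],
  [-45.72,-33.91,3.1,0,0,31.95],
  [-45.72,-33.91,3.1,0,0,31.95],
  [-45.72,-33.91,3.1,0,0,31.95],
])

```text
t: 2.35
tool_pos: [0.5119, 0.169, 0.2002]
tool_rot: [3.136, 0.179, -0.0]
contact_force: [0.6, -0.2, 0.3]
opening: 0.0858
```

```bash
python3 - <<'E'
from h import *
o=ctrl.get_obs(); print(o["t"],o["tool_pos"],o["tool_rot"],o["q"])
w=ctrl.get_image("wrist"); cv2.imwrite("pics/w1.png",w["color"])
E
```

```text
2.35 [0.51193438 0.16895971 0.20017152] [ 3.13602093e+00  1.78830689e-01 -2.37628188e-04] [ 1.80946932e-01 -1.32160440e-01  1.84488610e+00 -4.59202394e-04
  1.42907613e+00  1.63788213e+00]
```

View pics/w1.png

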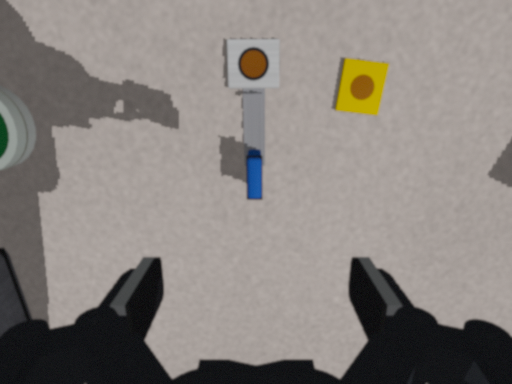

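```bash
python3 - <<'E'
from h import *
w=ctrl.get_image("wrist"); crop(w,205,25,100,185,3,"pics/w2a.png")
crop(w,210,30,80,70,8,"pics/w2.png");crop(w,230,135,50,70,8,"pics/w3.png")
print(pj(w,[[.5119,.169,.06],[.5119,.169,.2],[.615,.181,.009]]))
E
```

```text
[[254.194449   183.60123389]
 [253.31298094 259.38727753]
 [254.17092102  65.41392512]]
```

View pics/w2.png

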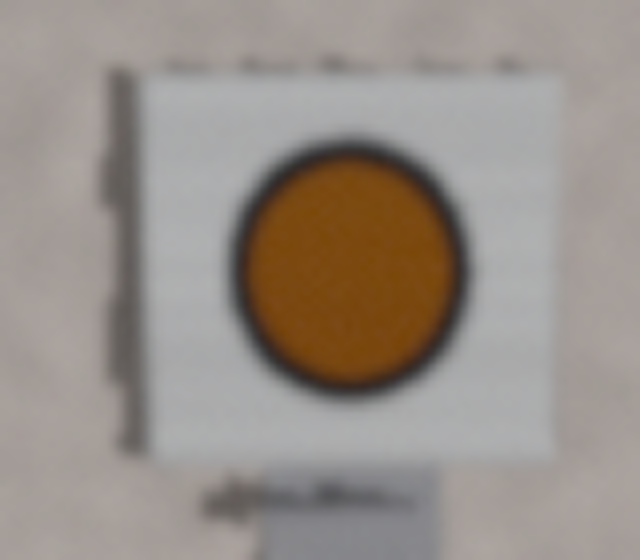

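View pics/w3.png

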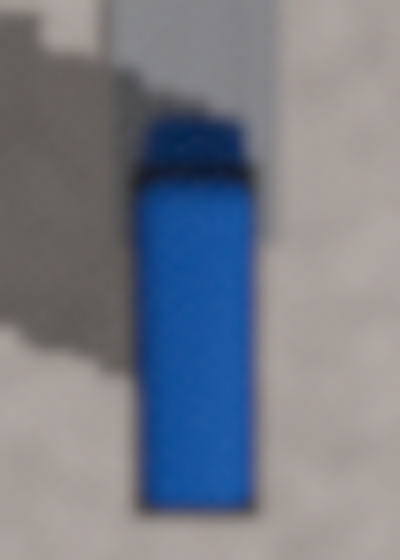

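```bash
python3 - <<'E'
from h import *
w=ctrl.get_image("wrist")
def c(x,y,x0,y0,s=8): return [x0+(x+.5)/s-.5,y0+(y+.5)/s-.5]
g=bp(w,[c(137,172,230,135),c(256,172,230,135),c(258,512,230,135),c(140,512,230,135)],.060)
k=bp(w,[c(143,75,210,30),c(560,72,210,30),c(552,455,210,30),c(150,460,210,30)],.009)
for q in (g,k):
    a=q[0]+q[1]-q[2]-q[3]; print(q.mean(0),np.degrees(np.arctan2(a[1],a[0])),np.linalg.norm(np.diff(q,axis=0),axis=1))
a=k.mean(0)-g.mean(0);print(np.degrees(np.arctan2(a[1],a[0])),np.hypot(*a[:2]))
b=bp(w,[c(260,520,210,30),c(438,520,210,30),c(105,20,230,135),c(278,20,230,135)],.003); print(b)
print("disk",bp(w,[c(350,268,210,30)],.009))
bb=b[0]+b[1]-b[2]-b[3];print(np.degrees(np.arctan2(bb[1],bb[0])))
E
```

```text
[0.51736898 0.16954719 0.06      ] 6.954860935522447 [0.01319838 0.03971972 0.01364851]
[0.61682797 0.18190113 0.009     ] 6.4171637501492755 [0.04902476 0.04260034 0.04932033]
7.080523794143598 0.1002233056800927
[[0.58697574 0.19007741 0.003     ]
 [0.58955802 0.16783977 0.003     ]
 [0.54486592 0.18508612 0.003     ]
 [0.54747329 0.16260031 0.003     ]]
disk [[0.61698667 0.18206654 0.009     ]]
6.928227137151469
```

```bash
python3 - <<'E'
from h import *
print(plan([.517,.1696,.06],yawrot(7.0)));print(plan([.517,.1696,.017],yawrot(7.0)))
E
```

```text
[ 5.1000e-01 -8.0000e-03  1.4017e+01  5.0000e-03  2.0000e-03 -7.9000e-02]
[ 5.1100e-01 -1.0000e-02  1.8317e+01  5.0000e-03  2.0000e-03 -7.9000e-02]
```

Request:
apply_moves([
  [0.5,0,5,0,0,-0.08],
  [0.51,0,10,0,0,-0.08],
  [0.51,0,14,0,0,-0.08],
  [0.51,0,16,0,0,-0.08],
  [0.51,0,17.5,0,0,-0.08],
  [0.51,0,18.3,0,0,-0.08],
  [0.51,0,18.3,0,0,-0.08],
  [0.51,0,18.3,0,0,-0.08],
], grip=0.4, squeeze=30)

```text
t: 3.3
tool_pos: [0.5182, 0.1697, 0.0186]
tool_rot: [3.136, 0.192, 0.004]
contact_force: [-0.3, -0.4, 0.3]
opening: 0.0514
```

Request:
apply_moves([
  [0,0,0,0,0,0],
  [0,0,0,0,0,0],
  [0,0,0,0,0,0],
  [0,0,0,0,0,0],
  [0,0,0,0,0,0],
  [0,0,0,0,0,0],
  [0,0,0,0,0,0],
  [0,0,0,0,0,0],
], grip=1, squeeze=60)

```text
t: 4.1
tool_pos: [0.5193, 0.17, 0.0199]
tool_rot: [-3.135, -0.192, -0.007]
contact_force: [-1.8, 1.0, 5.8]
opening: 0.0134
```

```bash
python3 - <<'E'
from h import *
w=ctrl.get_image("wrist"); cv2.imwrite("pics/w4.png",w["color"])
s=ctrl.get_image("scene"); crop(s,200,100,130,100,6,"pics/s4.png")
print(ctrl.get_obs())
E
```

```text
{'t': 4.2, 'q': array([ 1.80327597e-01,  9.56509958e-02,  1.94807844e+00, -3.35177195e-04,
        1.09339127e+00,  1.62881773e+00]), 'dq': array([ 1.05916117e-03,  4.33134055e-05,  1.37144627e-04, -1.10021209e-03,
        1.12681067e-03,  1.21944746e-03]), 'effort': array([ -0.34022377, -32.04532743, -28.5169816 ,  -0.11153882,
        -0.18078941,  -0.0485317 ]), 'tool_pos': array([0.51926626, 0.1700048 , 0.01994903]), 'tool_rot': array([-3.13546229, -0.19222391, -0.00702983]), 'contact_force': array([-0.8511434 ,  0.46779453,  5.30645217]), 'wrist_torque': array([ 0.02796439,  0.03883738, -0.0530056 ]), 'opening': 0.013145952372515448}
```

View pics/w4.png

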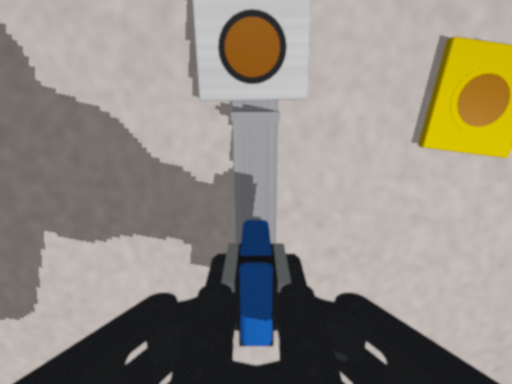

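View pics/s4.png

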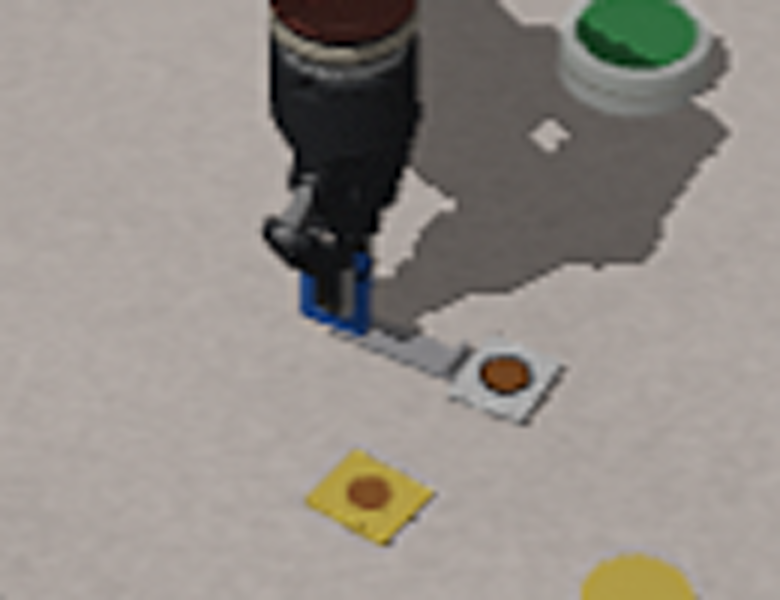

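```bash
python3 - <<'E'
from h import *
o=ctrl.get_obs(); np.savez("grasp.npz",R=R.from_rotvec(o["tool_rot"]).as_matrix(),p=o["tool_pos"]); print(R.from_rotvec(o["tool_rot"]).as_matrix())
E
```

```text
[[ 9.92501219e-01  1.22153605e-01  4.45284001e-03]
 [ 1.22152550e-01 -9.92511207e-01  5.09180437e-04]
 [ 4.48169184e-03  3.85635577e-05 -9.99989956e-01]]
```

Request:
apply_moves([
  [0,0,-0.3,0,0,0],
  [0,0,-0.6,0,0,0],
  [0,0,-1,0,0,0],
  [0,0,-1.5,0,0,0],
  [0,0,-2.1,0,0,0],
  [0,0,-2.7,0,0,0],
  [0,0,-3.4,0,0,0],
  [0,0,-4.1,0,0,0],
  [0,0,-4.8,0,0,0],
  [0,0,-5.6,0,0,0],
  [0,0,-6.4,0,0,0],
  [0,0,-7.2,0,0,0],
  [0,0,-8,0,0,0],
  [0,0,-8.8,0,0,0],
  [0,0,-9.5,0,0,0],
  [0,0,-10.1,0,0,0],
  [0,0,-10.6,0,0,0],
  [0,0,-11,0,0,0],
  [0,0,-11,0,0,0],
  [0,0,-11,0,0,0],
])

```text
t: 6.2
tool_pos: [0.5187, 0.1699, 0.1298]
tool_rot: [-3.135, -0.192, -0.007]
contact_force: [-0.3, -0.2, -2.8]
opening: 0.0134
```

```bash
python3 - <<'E'
from h import *
o=ctrl.get_obs(); print(o["tool_pos"],R.from_rotvec(o["tool_rot"]).as_matrix(),o["contact_force"],o["wrist_torque"])
w=ctrl.get_image("wrist"); cv2.imwrite("pics/w5.png",w["color"])
d=ctrl.get_image("top"); crop(d,170,170,220,90,3.5,"pics/t5.png")
E
```

```text
[0.51865384 0.16992832 0.12978595] [[ 9.92510964e-01  1.22085310e-01  4.14289557e-03]
 [ 1.22084224e-01 -9.92519610e-01  5.14947567e-04]
 [ 4.17477263e-03 -5.30891680e-06 -9.99991286e-01]] [-0.26201272 -0.20935336 -2.77676085] [-0.03747046  0.09818422  0.01912304]
```

View pics/w5.png

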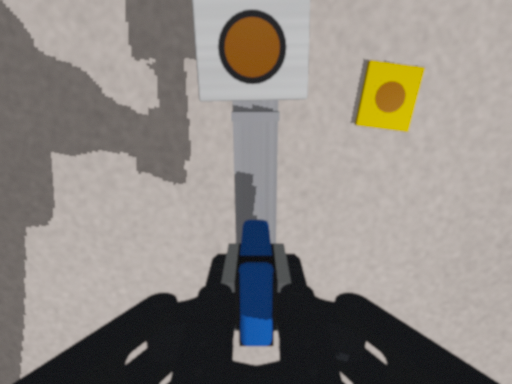

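```bash
cat >> h.py <<'E'
G=np.load("grasp.npz"); YG=7.0
def prot(yaw): return R.from_euler("z",yaw-YG,degrees=True)*R.from_matrix(G["R"])
def tool_plane(d,uv,zt):  # wrist px -> tool frame point at tool z=zt
    c,M=cam_in_tool(d); out=[]
    for u,v in np.atleast_2d(uv):
        r=M@(np.linalg.inv(d["mtx"])@[u,v,1]); out.append(c+r*(zt-c[2])/r[2])
    return np.array(out)
E
python3 - <<'E'
from h import *
w=ctrl.get_image("wrist")
zt=.0199-.009
print(tool_plane(w,[[252,46],[200,99],[307,98]],zt), "heel top front/rear",tool_plane(w,[[256,101],[256,111]],.0199-.013), "grip top front/rear", tool_plane(w,[[257,221],[257,262],[257,318],[257,345]],.0199-.06))
u=np.array([np.cos(np.radians(-16.9)),np.sin(np.radians(-16.9))])
S=np.array([.6008,-.2027]); p=S-u*(.06+.0985)
print(p,plan([p[0],p[1],.145],prot(-16.9)))
E
```

```text
[[ 0.09832579 -0.00044426  0.0109    ]
 [ 0.07622525 -0.02427476  0.0109    ]
 [ 0.07666207  0.02458614  0.0109    ]] heel top front/rear [[0.07544682 0.00129841 0.0069    ]
 [0.07113294 0.00129971 0.0069    ]] grip top front/rear [[ 0.03704756  0.00157142 -0.0401    ]
 [ 0.02119316  0.00159137 -0.0401    ]
 [-0.00286856  0.00162165 -0.0401    ]
 [-0.01560833  0.00163768 -0.0401    ]]
[ 0.44914505 -0.1566237 ] [-1.0861e+01  3.1560e+01 -1.5920e+00 -1.8000e-02  1.0000e-02  4.7800e+00]
```

Request:
apply_moves([
  [-0.08,0.23,-0.02,0,0,0.04],
  [-0.3,0.88,-0.1,0,0,0.14],
  [-0.66,1.92,-0.2,0,0,0.3],
  [-1.13,3.28,-0.3,0,0,0.5],
  [-1.7,4.93,-0.4,0,0,0.75],
  [-2.35,6.82,-0.5,0,0,1.03],
  [-3.06,8.89,-0.6,0,0,1.35],
  [-3.82,11.11,-0.7,0,0,1.68],
  [-4.62,13.42,-0.8,0,0,2.03],
  [-5.43,15.78,-0.9,0,0,2.39],
  [-6.24,18.14,-1,0,0,2.75],
  [-7.04,20.45,-1.1,0,0,3.1],
  [-7.8,22.67,-1.2,0,0,3.43],
  [-8.51,24.74,-1.3,0,0,3.75],
  [-9.16,26.63,-1.4,0,0,4.03],
  [-9.73,28.28,-1.5,0,0,4.28],
  [-10.2,29.64,-1.55,0,0,4.48],
  [-10.56,30.68,-1.6,0,0,4.64],
  [-10.78,31.33,-1.6,0,0,4.74],
  [-10.86,31.56,-1.6,0,0,4.78],
])

```text
t: 8.35
tool_pos: [0.4488, -0.1573, 0.1451]
tool_rot: [-3.106, 0.463, -0.006]
contact_force: [-1.0, 0.9, -1.7]
opening: 0.0131
```

```bash
python3 - <<'E'
from h import *
w=ctrl.get_image("wrist"); cv2.imwrite("pics/w6.png",w["color"])
o=ctrl.get_obs(); print(o["t"],o["tool_pos"],R.from_rotvec(o["tool_rot"]).as_matrix(),o["q"])
d=ctrl.get_image("top"); crop(d,280,150,110,110,6,"pics/t6.png")
E
```

```text
8.4 [ 0.44888703 -0.15715579  0.14505576] [[ 9.56574197e-01 -2.91468211e-01  3.47679759e-03]
 [-2.91470996e-01 -9.56579616e-01  3.11828822e-04]
 [ 3.23494551e-03 -1.31167306e-03 -9.99993907e-01]] [-4.94562640e-01 -2.49741781e-01  2.04075714e+00  1.97364402e-03
  1.34766552e+00  1.37156347e+00]
```

View pics/w6.png

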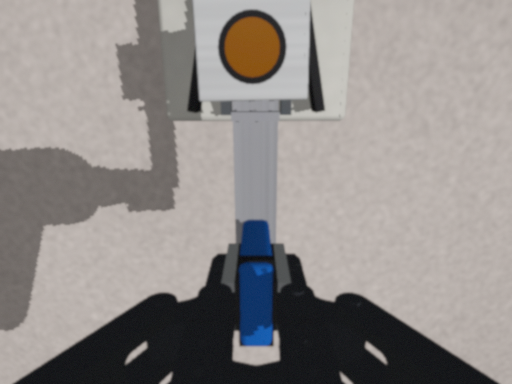

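View pics/t6.png

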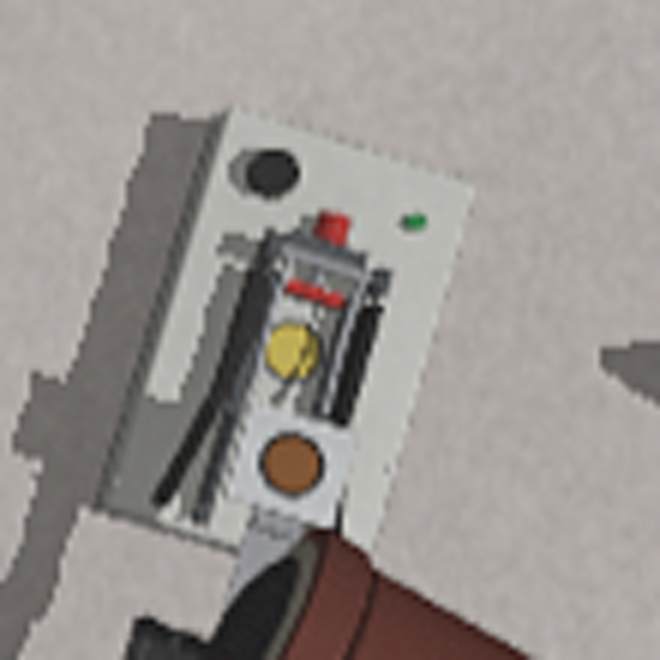

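```bash
python3 - <<'E'
from h import *
w=ctrl.get_image("wrist"); crop(w,155,0,205,130,3.9,"pics/w7.png")
E
```

```text
(no output)
```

View pics/w7.png

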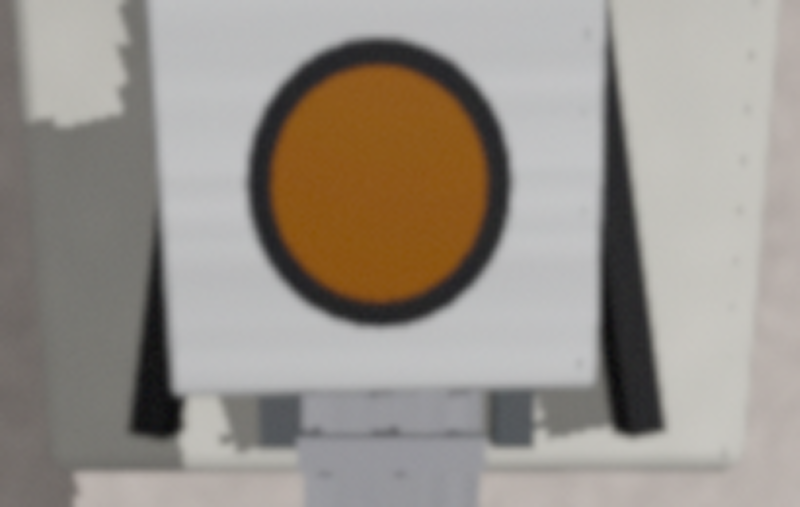

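```bash
python3 - <<'E'
from h import *
w=ctrl.get_image("wrist")
c=lambda x,y:[155+(x+.5)/3.9-.5,(y+.5)/3.9-.5]
o=ctrl.get_obs(); uv=R.from_euler("z",-16.9,degrees=True)
S=np.array([.6008,-.2027,0])
def vf(P): return uv.inv().apply(P-S)*1000
print("box edge y(+65/-65) x=-100\n",vf(bp(w,[c(55,467),c(738,467),c(18,0),c(777,0)],.05)).round(1))
print("guide fronts x=-92\n",vf(bp(w,[c(130,432),c(180,432),c(615,432),c(662,432)],.07)).round(1))
print("rails x=-95, y=+-24\n",vf(bp(w,[c(258,445),c(533,445)],.062)).round(1))
zc=o["tool_pos"][2]-.0199+.009
print("carrier corners",vf(bp(w,[c(172,390),c(597,385),c(378,182)],zc)).round(1))
print("tool",vf(o["tool_pos"]).round(1))
E
```

```text
box edge y(+65/-65) x=-100
 [[-97.3  62.   50. ]
 [-97.2 -64.2  50. ]
 [-21.5  61.9  50. ]
 [-21.5 -64.4  50. ]]
guide fronts x=-92
 [[-90.   43.6  70. ]
 [-90.   35.2  70. ]
 [-90.  -37.8  70. ]
 [-90.  -45.7  70. ]]
rails x=-95, y=+-24
 [[-92.6  23.   62. ]
 [-92.6 -25.   62. ]]
carrier corners [[-82.2  25.3 134.1]
 [-81.6 -24.6 134.1]
 [-59.9   1.  134.1]]
tool [-158.6    0.4  145. ]
```

Request:
apply_moves([
  [0.02,0.03,0.2,0,0,0],
  [0.05,0.07,0.6,0,0,0],
  [0.1,0.15,1.2,0,0,0],
  [0.1,0.15,1.9,0,0,0],
  [0.1,0.15,2.6,0,0,0],
  [0.1,0.15,3.3,0,0,0],
  [0.1,0.15,3.9,0,0,0],
  [0.1,0.15,4.4,0,0,0],
  [0.1,0.15,4.8,0,0,0],
  [0.1,0.15,5,0,0,0],
  [0.1,0.15,5,0,0,0],
])

```text
t: 9.65
tool_pos: [0.4497, -0.1579, 0.0947]
tool_rot: [-3.106, 0.46, -0.005]
contact_force: [-0.2, 1.1, -1.9]
opening: 0.0135
```

```bash
python3 - <<'E'
from h import *
w=ctrl.get_image("wrist"); crop(w,155,0,205,130,3.9,"pics/w8.png")
o=ctrl.get_obs(); print(o["t"],o["tool_pos"],R.from_rotvec(o["tool_rot"]).as_matrix(),o["contact_force"],o["wrist_torque"])
s=ctrl.get_image("scene"); crop(s,150,150,120,110,6,"pics/s8.png")
E
```

```text
9.7 [ 0.44991665 -0.15795454  0.09502867] [[ 9.57036023e-01 -2.89948075e-01  3.48762647e-03]
 [-2.89951942e-01 -9.57040987e-01  6.48336161e-04]
 [ 3.14981766e-03 -1.63172513e-03 -9.99993708e-01]] [-0.48284741 -0.26097402 -2.18307253] [-0.00337411  0.00716965  0.0060085 ]
```

View pics/w8.png

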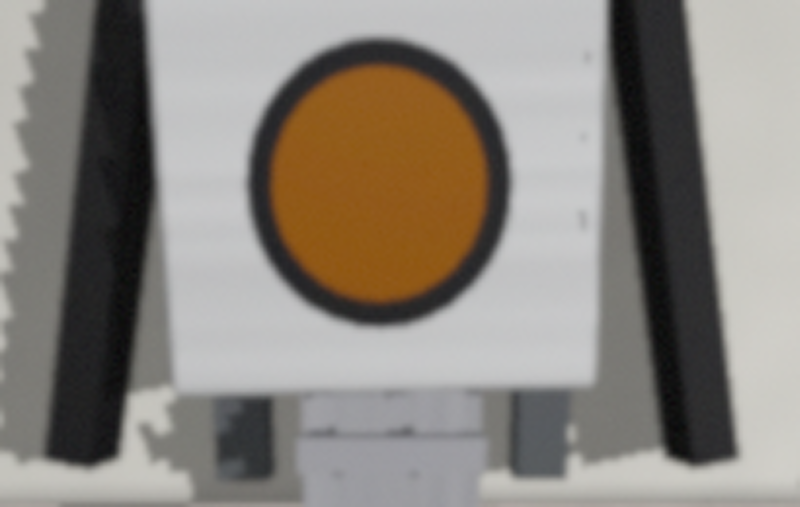

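View pics/s8.png

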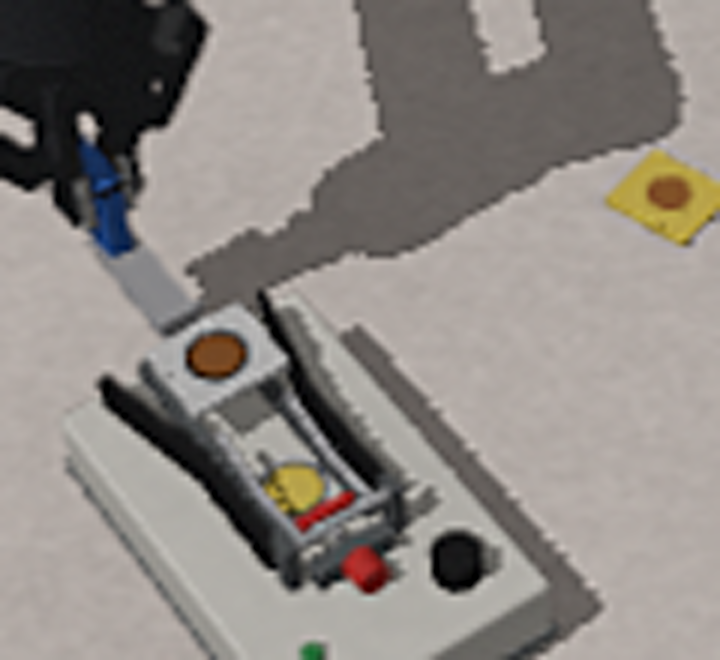

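Request:
apply_moves([
  [0,0,0.2,0,0,0],
  [0,0,0.5,0,0,0],
  [0,0,0.8,0,0,0],
  [0,0,1.0,0,0,0],
  [0,0,1.15,0,0,0],
  [0,0,1.3,0,0,0],
  [0,0,1.45,0,0,0],
  [0,0,1.6,0,0,0],
  [0,0,1.75,0,0,0],
  [0,0,1.9,0,0,0],
  [0,0,2.0,0,0,0],
  [0,0,2.1,0,0,0],
  [0,0,2.1,0,0,0],
  [0,0,2.1,0,0,0],
])

```text
t: 11.15
tool_pos: [0.4501, -0.158, 0.0743]
tool_rot: [-3.107, 0.46, -0.006]
contact_force: [0.1, -0.0, -1.7]
opening: 0.0132
```

```bash
python3 - <<'E'
from h import *
w=ctrl.get_image("wrist"); crop(w,155,0,205,130,3.9,"pics/w9.png")
o=ctrl.get_obs(); print(o["t"],o["tool_pos"],R.from_rotvec(o["tool_rot"]).as_matrix(),o["contact_force"],o["wrist_torque"])
s=ctrl.get_image("scene"); crop(s,150,150,120,110,6,"pics/s9.png")
E
```

```text
11.2 [ 0.45018445 -0.15805804  0.07430549] [[ 9.57024062e-01 -2.89980988e-01  3.99644164e-03]
 [-2.89984823e-01 -9.57031159e-01  4.03390635e-04]
 [ 3.70774356e-03 -1.54496196e-03 -9.99991933e-01]] [-0.73134175 -1.30825277 -0.99178249] [0.01188238 0.00398032 0.01555933]
```

View pics/w9.png

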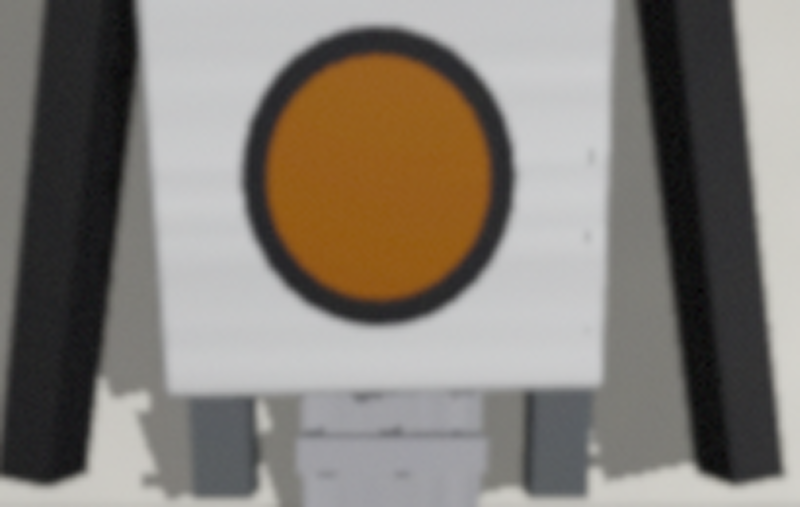

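View pics/s9.png

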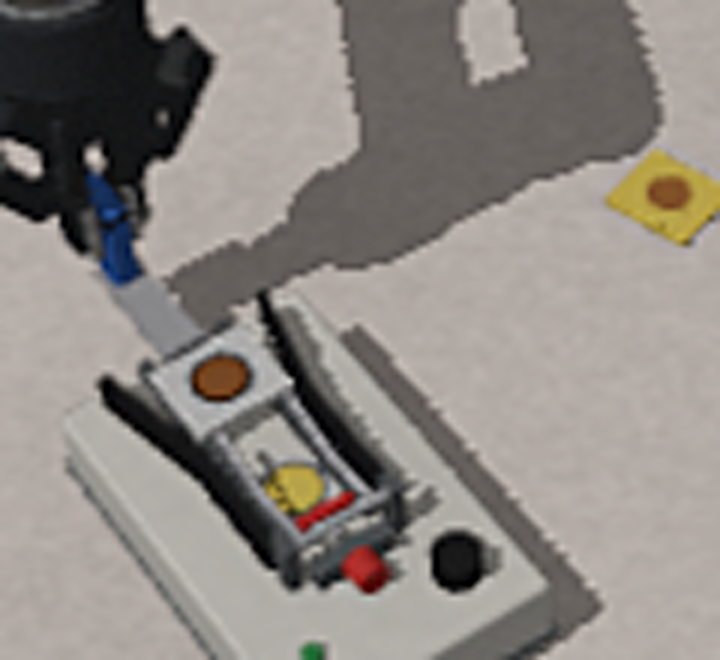

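Request:
apply_moves([
  [0.1,0,0,0,0,0],
  [0.3,0,0,0,0,0],
  [0.6,0,0,0,0,0],
  [0.9,0,0,0,0,0],
  [1.2,0,0,0,0,0],
  [1.5,0,0,0,0,0],
  [1.8,0,0,0,0,0],
  [2.1,0,0,0,0,0],
])

```text
t: 12.05
tool_pos: [0.4706, -0.1642, 0.0744]
tool_rot: [-3.107, 0.46, -0.006]
contact_force: [-0.8, -0.4, -0.8]
opening: 0.0132
```

Request:
apply_moves([
  [0.2,0,0,0,0,0],
  [0.5,0,0,0,0,0],
  [0.8,0,0,0,0,0],
  [1.0,0,0,0,0,0],
])

```text
t: 12.45
tool_pos: [0.4804, -0.1672, 0.0744]
tool_rot: [-3.107, 0.46, -0.006]
contact_force: [-0.3, -0.3, -2.5]
opening: 0.0134
```

```bash
cat >> h.py <<'E'
def st():
    o=ctrl.get_obs(); V=R.from_euler("z",-16.9,degrees=True); S=np.array([.6032,-.2045,0])
    print("t",o["t"],"viewer-frame tcp mm",(V.inv().apply(o["tool_pos"]-S)*1000).round(2),"F",V.inv().apply(o["contact_force"]).round(2),"Rz",R.from_rotvec(o["tool_rot"]).as_matrix()[2].round(4),"T",np.round(o["wrist_torque"],3))
E
python3 - <<'E'
from h import *
w=ctrl.get_image("wrist"); crop(w,155,0,205,130,3.9,"pics/w10.png"); st()
s=ctrl.get_image("scene"); crop(s,150,150,120,110,6,"pics/s10.png")
E
```

```text
t 12.5 viewer-frame tcp mm [-1.2815e+02 -7.0000e-02  7.4490e+01] F [-0.63  0.47 -0.42] Rz [ 0.004  -0.0015 -1.    ] T [-0.052 -0.004 -0.032]
```

View pics/w10.png

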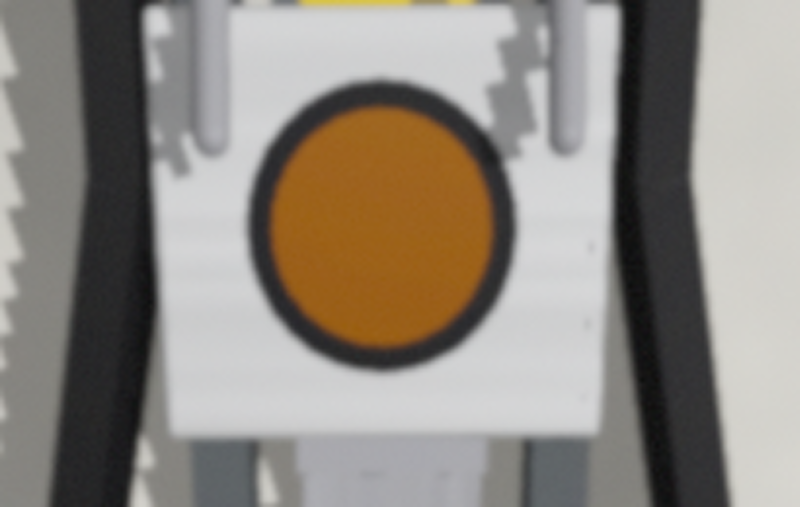

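View pics/s10.png

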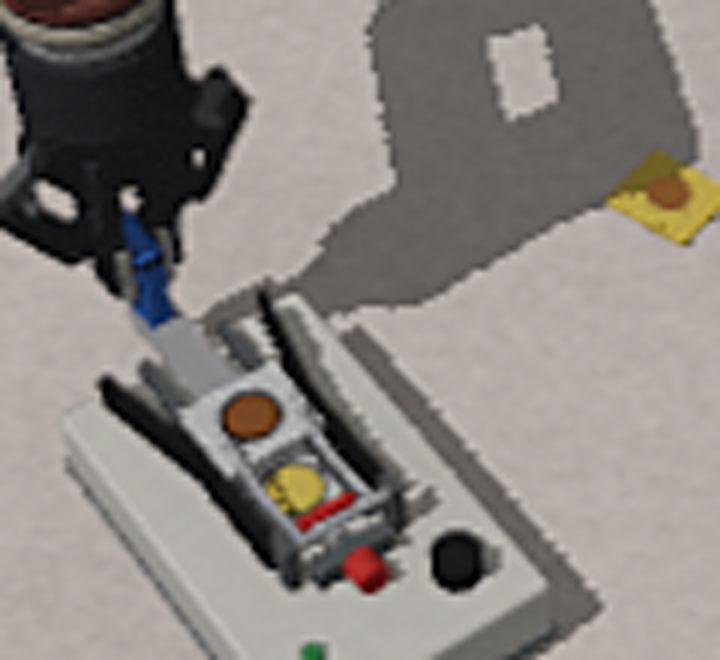

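Request:
apply_moves([
  [0.1,0,0,0,0,0],
  [0.3,0,0,0,0,0],
  [0.5,0,0,0,0,0],
  [0.7,0,0,0,0,0],
], squeeze=75)

```text
t: 12.95
tool_pos: [0.4872, -0.1693, 0.0745]
tool_rot: [-3.107, 0.46, -0.006]
contact_force: [-0.8, -0.0, -1.3]
opening: 0.0129
```

Request:
apply_moves([
  [0.2,0,0,0,0,0],
  [0.4,0,0,0,0,0],
  [0.6,0,0,0,0,0],
])

```text
t: 13.25
tool_pos: [0.4925, -0.1709, 0.0744]
tool_rot: [-3.106, 0.46, -0.003]
contact_force: [-4.3, 1.8, 0.5]
opening: 0.0131
```

Request:
apply_moves([
  [0.2,0,0,0,0,0],
  [0.4,0,0,0,0,0],
  [0.6,0,0,0,0,0],
])

```text
t: 13.55
tool_pos: [0.4977, -0.1723, 0.074]
tool_rot: [-3.106, 0.46, -0.0]
contact_force: [-4.3, 1.4, 0.6]
opening: 0.0132
```

```bash
python3 - <<'E'
from h import *
st(); w=ctrl.get_image("wrist"); crop(w,155,0,205,130,3.9,"pics/w11.png"); st()
E
```

```text
t 13.55 viewer-frame tcp mm [-1.1032e+02  1.0000e-01  7.3970e+01] F [-4.52  0.05  0.56] Rz [-2.0e-04 -1.8e-03 -1.0e+00] T [0.234 0.781 0.02 ]
t 13.6 viewer-frame tcp mm [-1.0982e+02  6.0000e-02  7.4070e+01] F [-2.48  0.16 -1.62] Rz [ 9.0e-04 -1.7e-03 -1.0e+00] T [0.151 0.531 0.031]
```

View pics/w11.png

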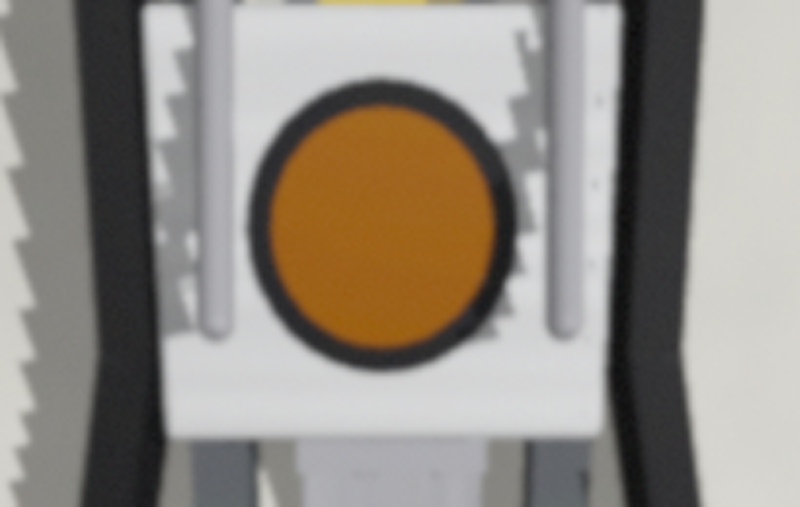

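Request:
apply_moves([
  [0.15,0,0,0,0,0],
  [0.3,0,0,0,0,0],
  [0.45,0,0,0,0,0],
])

```text
t: 13.9
tool_pos: [0.5025, -0.1738, 0.0738]
tool_rot: [-3.106, 0.46, -0.002]
contact_force: [-3.1, 1.1, -1.9]
opening: 0.0128
```

Request:
apply_moves([
  [0.15,0,0,0,0,0],
  [0.25,0,0,0,0,0],
  [0.35,0,0,0,0,0],
])

```text
t: 14.2
tool_pos: [0.5059, -0.1748, 0.0737]
tool_rot: [-3.106, 0.46, -0.001]
contact_force: [-2.9, 0.7, -2.4]
opening: 0.0131
```

Request:
apply_moves([
  [0.15,0,0,0,0,0],
  [0.25,0,0,0,0,0],
  [0.35,0,0,0,0,0],
])

```text
t: 14.5
tool_pos: [0.5093, -0.1758, 0.0737]
tool_rot: [-3.106, 0.46, -0.001]
contact_force: [-2.7, 2.4, -1.8]
opening: 0.0128
```

```bash
python3 - <<'E'
from h import *
st()
E
```

```text
t 14.5 viewer-frame tcp mm [-98.21   0.14  73.67] F [-3.24  1.5  -1.78] Rz [ 5.0e-04 -1.9e-03 -1.0e+00] T [0.228 0.607 0.039]
```

Request:
apply_moves([
  [0.1,0,0,0,0,0],
  [0.17,0,0,0,0,0],
  [0.24,0,0,0,0,0],
  [0.3,0,0,0,0,0],
])

```text
t: 14.9
tool_pos: [0.5122, -0.1767, 0.0737]
tool_rot: [-3.106, 0.46, -0.001]
contact_force: [-2.9, 0.5, -0.9]
opening: 0.013
```

Request:
apply_moves([
  [0.1,0,0,0,0,0],
  [0.17,0,0,0,0,0],
  [0.24,0,0,0,0,0],
  [0.3,0,0,0,0,0],
])

```text
t: 15.3
tool_pos: [0.5151, -0.1776, 0.0737]
tool_rot: [-3.106, 0.46, -0.001]
contact_force: [-2.8, 1.8, -1.1]
opening: 0.013
```

```bash
python3 - <<'E'
from h import *
st(); w=ctrl.get_image("wrist"); crop(w,155,0,205,130,3.9,"pics/w12.png");d=ctrl.get_image("top"); crop(d,300,170,60,60,10,"pics/t12.png"); 
s=ctrl.get_image("scene"); crop(s,180,210,60,60,10,"pics/s12.png")
E
```

```text
t 15.3 viewer-frame tcp mm [-92.09   0.15  73.7 ] F [-3.19  0.96 -1.07] Rz [ 5.0e-04 -1.9e-03 -1.0e+00] T [0.099 0.585 0.036]
```

View pics/t12.png

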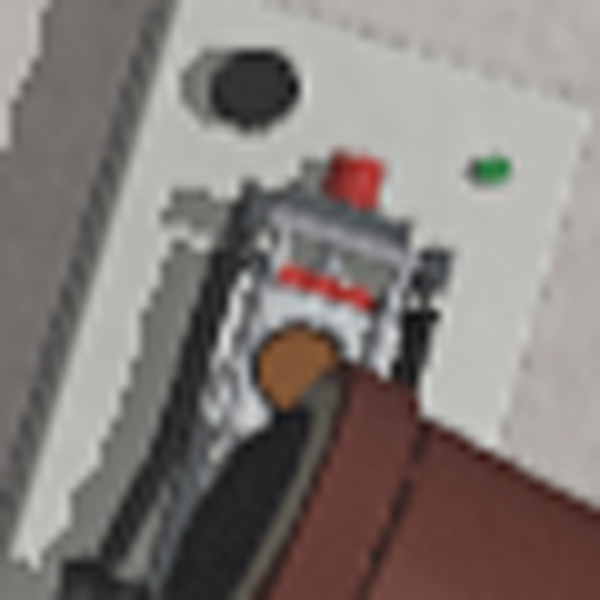

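View pics/s12.png

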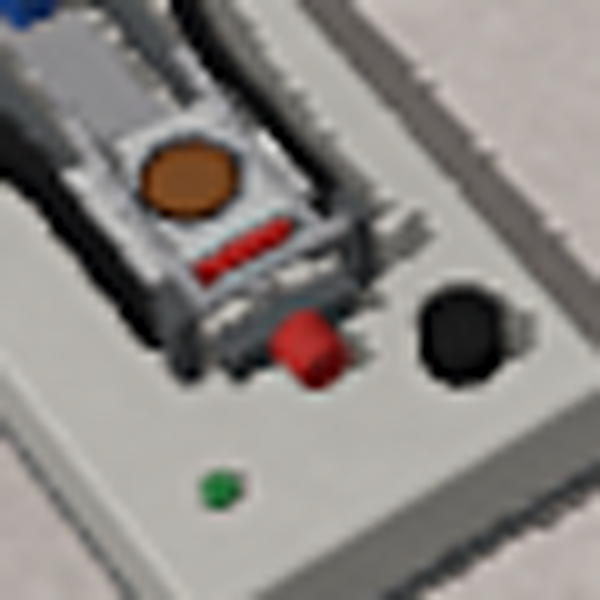

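Request:
apply_moves([
  [0.1,0,0,0,0,0],
  [0.14,0,0,0,0,0],
  [0.18,0,0,0,0,0],
])

```text
t: 15.75
tool_pos: [0.5169, -0.1781, 0.0737]
tool_rot: [-3.106, 0.46, -0.001]
contact_force: [-3.4, 1.5, -1.7]
opening: 0.013
```

Request:
apply_moves([
  [0.1,0,0,0,0,0],
  [0.14,0,0,0,0,0],
  [0.18,0,0,0,0,0],
])

```text
t: 16.05
tool_pos: [0.5182, -0.1785, 0.0737]
tool_rot: [-3.106, 0.46, 0.001]
contact_force: [-6.7, 2.7, 1.5]
opening: 0.0128
```

```bash
python3 - <<'E'
from h import *
st(); 
E
```

```text
t 16.05 viewer-frame tcp mm [-88.93   0.19  73.68] F [-7.22  0.67  1.45] Rz [-0.001 -0.002 -1.   ] T [0.346 1.026 0.039]
```

Request:
apply_moves([
  [0.03,0,0,0,0,0],
  [0.04,0,0,0,0,0],
  [0.04,0,0,0,0,0],
])

```text
t: 16.35
tool_pos: [0.5182, -0.1785, 0.0738]
tool_rot: [-3.105, 0.46, 0.003]
contact_force: [-5.3, 1.7, 1.2]
opening: 0.0127
```

```bash
python3 - <<'E'
from h import *
st(); 
E
```

```text
t 16.35 viewer-frame tcp mm [-88.9    0.19  73.79] F [-5.56  0.08  1.16] Rz [-0.0022 -0.002  -1.    ] T [0.302 0.923 0.013]
```

Request:
apply_moves([
  [0.04,0,0,0,0,0],
  [0.055,0,0,0,0,0],
  [0.065,0,0,0,0,0],
  [0.065,0,0,0,0,0],
])

```text
t: 16.75
tool_pos: [0.5182, -0.1785, 0.0739]
tool_rot: [-3.105, 0.459, 0.006]
contact_force: [-6.1, 2.8, 1.7]
opening: 0.0129
```

```bash
python3 - <<'E'
from h import *
st(); 
E
```

```text
t 16.75 viewer-frame tcp mm [-88.91   0.2   73.87] F [-6.68  0.9   1.73] Rz [-0.0041 -0.0019 -1.    ] T [ 0.336  1.068 -0.015]
```

Request:
apply_moves([
  [0.05,0,0,0,0,0],
  [0.07,0,0,0,0,0],
  [0.09,0,0,0,0,0],
  [0.105,0,0,0,0,0],
  [0.105,0,0,0,0,0],
  [0.105,0,0,0,0,0],
])

```text
t: 17.35
tool_pos: [0.5183, -0.1785, 0.0739]
tool_rot: [-3.105, 0.459, 0.01]
contact_force: [-7.9, 1.8, 2.7]
opening: 0.013
```

```bash
python3 - <<'E'
from h import *
st(); 
E
```

```text
t 17.35 viewer-frame tcp mm [-88.83   0.19  73.91] F [-8.1  -0.55  2.74] Rz [-0.0069 -0.0019 -1.    ] T [0.313 1.259 0.019]
```

Request:
apply_moves([
  [0.07,0,0,0,0,0],
  [0.1,0,0,0,0,0],
  [0.12,0,0,0,0,0],
  [0.135,0,0,0,0,0],
  [0.135,0,0,0,0,0],
  [0.135,0,0,0,0,0],
  [0.135,0,0,0,0,0],
])

```text
t: 18.05
tool_pos: [0.5183, -0.1785, 0.0738]
tool_rot: [-3.104, 0.459, 0.016]
contact_force: [-8.9, 2.2, 3.0]
opening: 0.0132
```

```bash
python3 - <<'E'
from h import *
st(); w=ctrl.get_image("wrist"); cv2.imwrite("pics/w13.png",w["color"]); s=ctrl.get_image("scene"); crop(s,160,190,90,80,8,"pics/s13.png")
print(plan(ctrl.get_obs()["tool_pos"],prot(-16.9)))
E
```

```text
t 18.05 viewer-frame tcp mm [-88.77   0.19  73.84] F [-9.11 -0.49  3.04] Rz [-0.0106 -0.0019 -0.9999] T [0.393 1.338 0.038]
[ 0.     0.     0.    -0.023  0.173  0.013]
```

View pics/w13.png

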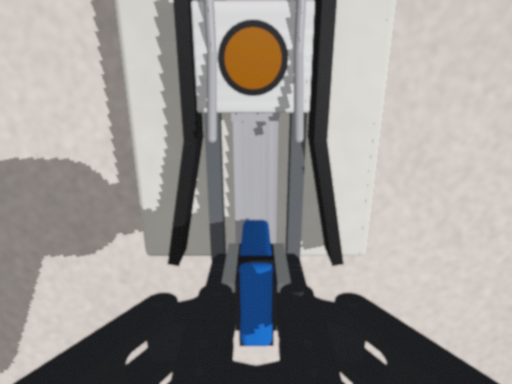

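View pics/s13.png

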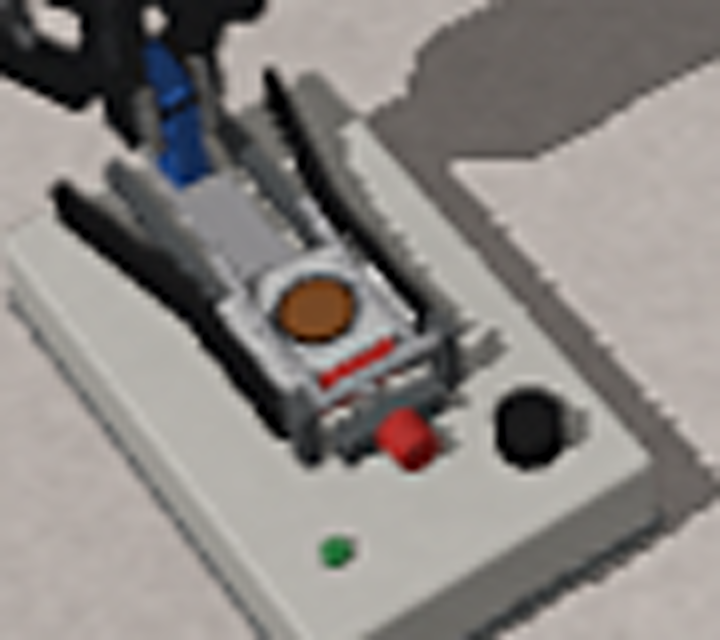

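Request:
apply_moves([
  [0,0,0,0,0,0],
  [-0.05,0,0,0,0,0],
  [-0.15,0,0,0,0,0],
  [-0.3,0,0,0,0.05,0],
  [-0.5,0,0,0,0.1,0],
  [-0.8,0,0,0,0.17,0],
  [-1.2,0,0,0,0.17,0],
  [-1.2,0,0,0,0.17,0],
])

```text
t: 18.95
tool_pos: [0.5063, -0.1748, 0.0739]
tool_rot: [-3.106, 0.46, -0.007]
contact_force: [-0.7, -0.2, -2.0]
opening: 0.0131
```

```bash
python3 - <<'E'
from h import *
st(); w=ctrl.get_image("wrist"); cv2.imwrite("pics/w14.png",w["color"]); s=ctrl.get_image("scene"); crop(s,160,190,90,80,8,"pics/s14.png")
print(plan(ctrl.get_obs()["tool_pos"],prot(-16.9)))
E
```

```text
t 18.95 viewer-frame tcp mm [-101.31    0.21   73.92] F [-0.57 -0.4  -1.98] Rz [ 0.0042 -0.002  -1.    ] T [ 0.001  0.03  -0.052]
[ 0.     0.     0.    -0.023 -0.002  0.011]
```

View pics/w14.png

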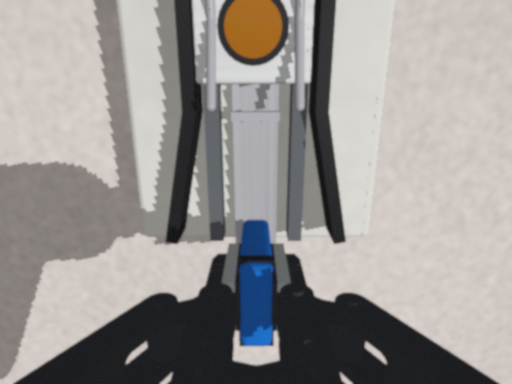

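View pics/s14.png

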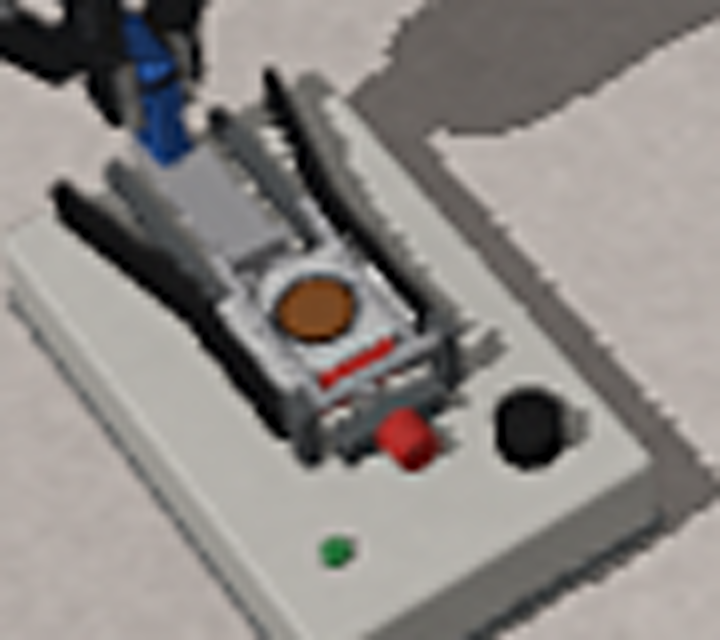

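Request:
apply_moves([
  [-0.3,0,0,0,0,0],
  [-0.8,0,0,0,0,0],
  [-1.5,0,0,0,0,0],
  [-2.3,0,0,0,0,0],
  [-3.2,0,0,0,0,0],
  [-4.1,0,0,0,0,0],
  [-5,0,0,0,0,0],
  [-6,0,0,0,0,0],
  [-7,0,0,0,0,0],
  [-8,0,0,0,0,0],
  [-9,0,0,0,0,0],
  [-10,0,0,0,0,0],
  [-11,0,0,0,0,0],
  [-12,0,0,0,0,0],
  [-12.9,0,0,0,0,0],
  [-13.5,0,0,0,0,0],
  [-13.8,0,0,0,0,0],
  [-13.8,0,0,0,0,0],
])

```text
t: 20.85
tool_pos: [0.3745, -0.1351, 0.0735]
tool_rot: [-3.107, 0.46, -0.008]
contact_force: [-0.2, -1.0, -0.9]
opening: 0.0134
```

```bash
python3 - <<'E'
from h import *
st(); w=ctrl.get_image("wrist"); cv2.imwrite("pics/w15.png",w["color"]); s=ctrl.get_image("scene"); crop(s,130,130,120,135,4.4,"pics/s15.png")
o=ctrl.get_obs(); print(o["q"]); p=o["tool_pos"].copy(); p[2]=.0205; print(plan(p,prot(-16.9)))
E
```

```text
t 20.85 viewer-frame tcp mm [-2.3897e+02 -7.0000e-02  7.3490e+01] F [ 0.09 -0.98 -0.92] Rz [ 0.0051 -0.0018 -1.    ] T [-0.041 -0.003  0.032]
[-0.53559448 -0.38455684  2.27068259  0.00313161  1.25081334  1.32796075]
[-0.028  0.009  5.313 -0.021 -0.009  0.011]
```

View pics/w15.png

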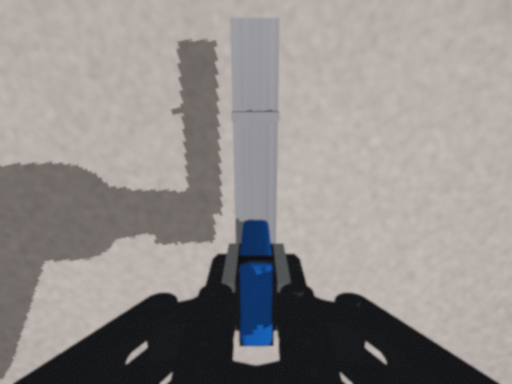

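View pics/s15.png

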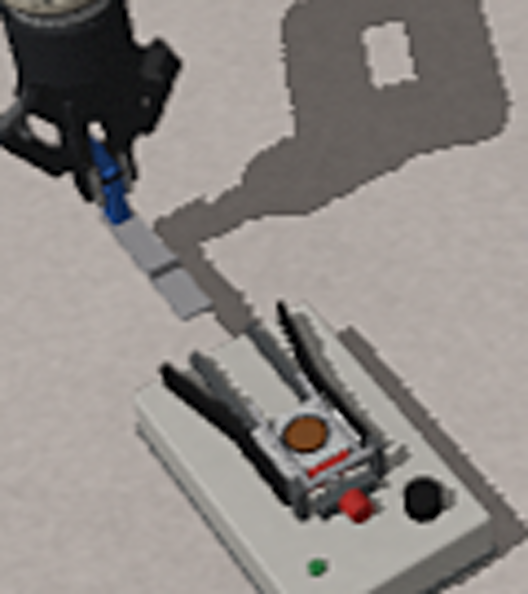

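Request:
apply_moves([
  [0,0,0.3,0,0,0],
  [0,0,0.9,0,0,0],
  [0,0,1.6,0,0,0],
  [0,0,2.3,0,0,0],
  [0,0,3,0,0,0],
  [0,0,3.6,0,0,0],
  [0,0,4.1,0,0,0],
  [0,0,4.5,0,0,0],
  [0,0,4.8,0,0,0],
  [0,0,5,0,0,0],
  [0,0,5.2,0,0,0],
  [0,0,5.3,0,0,0],
  [0,0,5.35,0,0,0],
  [0,0,5.35,0,0,0],
])

```text
t: 22.35
tool_pos: [0.3753, -0.1353, 0.0202]
tool_rot: [-3.107, 0.46, -0.009]
contact_force: [-0.5, 0.0, -2.2]
opening: 0.0128
```

```bash
python3 - <<'E'
from h import *
st(); w=ctrl.get_image("wrist"); cv2.imwrite("pics/w16.png",w["color"]); print(ctrl.get_obs()["q"])
E
```

```text
t 22.35 viewer-frame tcp mm [-2.3819e+02 -2.0000e-02  2.0160e+01] F [-0.46 -0.1  -2.16] Rz [ 0.0053 -0.0017 -1.    ] T [-0.041  0.043 -0.02 ]
[-0.5351281  -0.2847427   2.29778778  0.00329895  1.12366276  1.32792281]
```

View pics/w16.png

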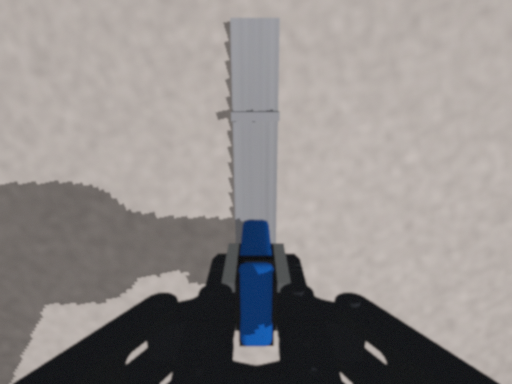

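Almost touching the table. I'll lower it another millimetre to contact, then release slowly.

Request:
apply_moves([
  [0,0,0.05,0,0,0],
  [0,0,0.1,0,0,0],
  [0,0,0.12,0,0,0],
  [0,0,0.12,0,0,0],
])

```text
t: 22.8
tool_pos: [0.3755, -0.1354, 0.02]
tool_rot: [-3.107, 0.459, -0.008]
contact_force: [-4.6, 1.7, 7.3]
opening: 0.0132
```

Request:
apply_moves([
  [0,0,0,0,0,0],
  [0,0,0,0,0,0],
  [0,0,0,0,0,0],
  [0,0,0,0,0,0],
  [0,0,0,0,0,0],
], squeeze=20, grip=0.5)

```text
t: 23.3
tool_pos: [0.3754, -0.1353, 0.0199]
tool_rot: [-3.107, 0.459, -0.008]
contact_force: [-0.2, 0.2, 0.5]
opening: 0.0429
```

Request:
apply_moves([
  [0,0,-0.5,0,0,0],
  [0,0,-1.5,0,0,0],
  [0,0,-3,0,0,0],
  [0,0,-5,0,0,0],
  [0,0,-8,0,0,0],
  [0,0,-11,0,0,0],
  [0,0,-13,0,0,0],
  [0,0,-14,0,0,0],
  [0,0,-14,0,0,0],
])

```text
t: 24.2
tool_pos: [0.3757, -0.1359, 0.162]
tool_rot: [3.107, -0.459, 0.014]
contact_force: [1.1, 0.3, 0.2]
opening: 0.0426
```

```bash
python3 - <<'E'
from h import *
st(); w=ctrl.get_image("wrist"); cv2.imwrite("pics/w17.png",w["color"]); s=ctrl.get_image("scene"); crop(s,130,130,120,135,4.4,"pics/s17.png")
d=ctrl.get_image("top"); crop(d,180,120,240,140,3.3,"pics/t17.png")
E
```

```text
t 24.2 viewer-frame tcp mm [-237.64   -0.55  161.97] F [0.96 0.63 0.15] Rz [ 8.6e-03 -9.0e-04 -1.0e+00] T [-0.033 -0.008 -0.011]
```

View pics/w17.png

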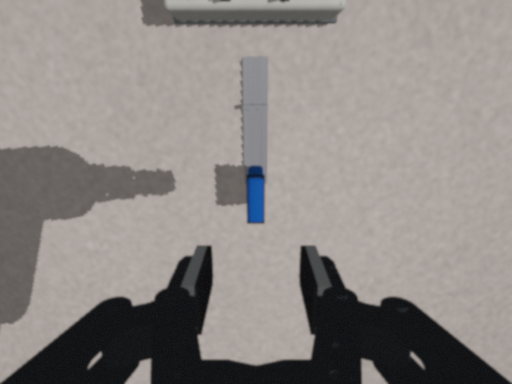

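View pics/s17.png

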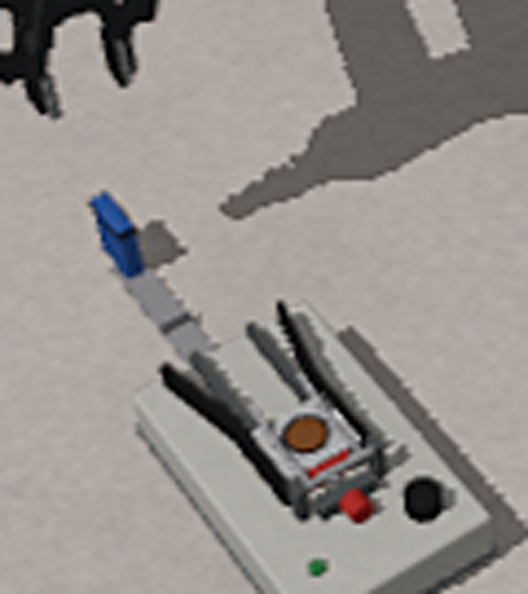

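View pics/t17.png

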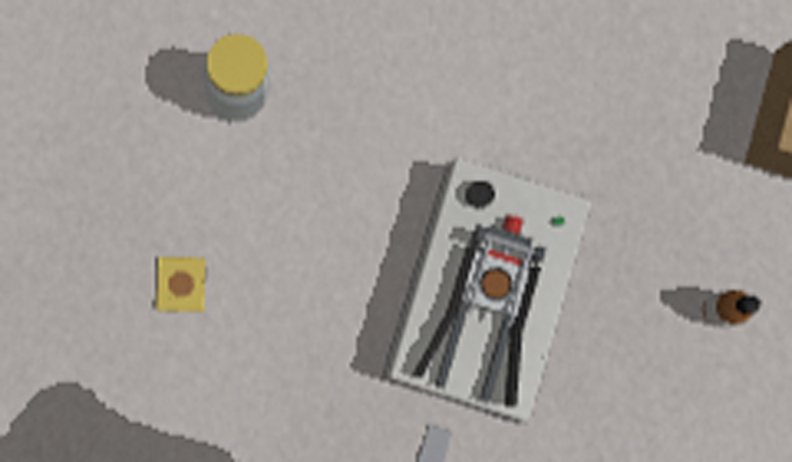

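Request:
apply_moves([
  [2,0,-1,0,0,0],
  [5,0,-2,0,0,0],
  [8,0,-2,0,0,0],
  [11,0,-2,0,0,0],
  [14,0,-2,0,0,0],
  [17,0,-2,0,0,0],
  [19,0,-2,0,0,0],
  [20,0,-2,0,0,0],
  [20,0,-2,0,0,0],
  [20,0,-2,0,0,0],
])

```text
t: 25.35
tool_pos: [0.5645, -0.1925, 0.178]
tool_rot: [-3.105, 0.459, -0.001]
contact_force: [0.2, 0.1, -0.6]
opening: 0.0427
```

```bash
python3 - <<'E'
from h import *
st(); w=ctrl.get_image("wrist"); cv2.imwrite("pics/w18.png",w["color"]); crop(w,190,20,130,130,5,"pics/w18c.png")
E
```

```text
t 25.35 viewer-frame tcp mm [-40.56   0.23 177.99] F [ 0.13  0.17 -0.6 ] Rz [ 2.0e-04 -2.6e-03 -1.0e+00] T [-0.026  0.043 -0.005]
```

View pics/w18c.png

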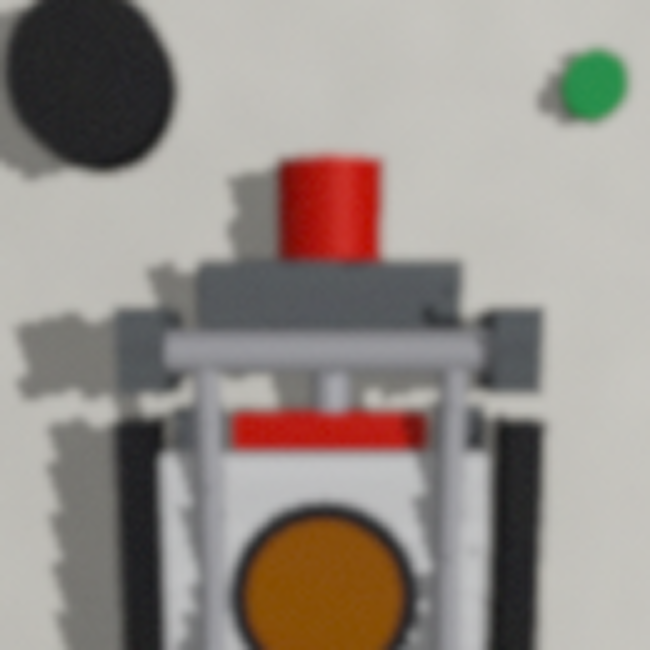

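```bash
python3 - <<'E'
from station import ctrl
print(ctrl.finish_job())
E
```

```text
the job is handed in; nothing more can be done
None
```

The job is handed in at about 25 s of the 72 s allowed. `finish_job` reports no verdict, so the result rests on my own checks.

- **Carry and set-down:** I gripped the paddle at 60 N, raised to 75 N for the push. I lifted it level and carried the carrier to the viewer, then lowered the pad between the rails until the carrier rested on them.
- **Push:** Sliding under the clip took about 3 to 4.5 N. The stop then showed up as a force jump with no further movement. I raised the push in steps to about 9 N, slightly under the 10 N aimed for, so I estimate 5 to 6 N on the stop for more than half a second. That contact force is inferred from the wrist force minus sliding friction, because nothing measures it directly.
- **Side effect of pressing:** The tool pitched by about 0.8° while pushing, and the upward force on it changed by about 5 N. I took the pressure off and levelled the tool as it came straight back out.
- **Final checks:** The wrist picture shows the carrier square between the guides, under the clip, with its front edge against the red pad. I did not measure its sideways or height error, but saw no offset. The paddle lies flat on the table in front of the viewer, and the jar, dropper bottle and yellow decoy look undisturbed. The dishes were outside my last pictures, but the arm never went near them.
- **Measurement disagreement:** The top and wrist cameras disagreed by about 2.5 mm on where the viewer was. I used the wrist camera, which saw the carrier and viewer together.

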